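# Put the wrapped soaps away in the gated stock hutch

## Robot

A 6-joint arm with a two-finger parallel gripper is mounted at the origin on the work surface. World frame = base frame: x ahead of the robot, y to its left, z up, the work surface at z = 0. Lengths are in m, angles in rad, forces in N, time in s.
With the tool pointing down it reaches from about 0.3 to 0.775 m from the base axis. Payload 14.6 kg.
Tool frame: the origin (TCP) lies at the very end of the fingers, on their centre line; the grasp point (between the pads) lies 19 mm behind it; z points along the fingers, y is the line along which they close (so a half turn about z gives the same grasp; the last joint's range is limited). The gripper opens to 94 mm and grips with 3 to 60 N. Pads are 16 mm wide; open, the fingers measure 119 mm over their backs; the gripper's body (75 mm by 177 mm) begins 78 mm behind the grasp point.
Start: joints at [1.205, 0.3, 1.521, -0, 1.321, -0.067], TCP at [0.162, 0.526, 0.205] pointing down, gripper open.
Joint ranges: [-3.03, 3.03], [-0.79, 2.21], [0.23, 2.52], [-1.04, 4.18], [0, 3.07], [-2.55, 2.55]. Speed limits (rad/s): [2.22, 2.22, 2.57, 3.14, 3.14, 3.14].

## Interface

Orientations are given as [roll, pitch, yaw] about the fixed x, y, z axes, in that order (R = Rz(yaw) Ry(pitch) Rx(roll)).
In Python, from station import ctrl gives the robot as it stands.
- The arm moves only by the shell command python3 -m pendant 'ROWS' [OPENING] [FORCE]. ROWS is JSON, a list of rows, each a list of 2 entries, a list of its own where there are three numbers: the shift along the world's x, y, z in cm, then the turn about the world's z in rad. A call has 1 to 20 rows; each row shifts and turns the commanded pose from where the row before left it; what a row does not reach is not made up. A row lasts 1/12 s, in which the tool goes at most 41.7 mm and 7.16 degrees, less where a joint would pass 70% of its speed; a pose out of reach is approached as far as the arm can. A call is refused whole if a number of a shift passes 4.17 or a number of a turn 0.125, either way. A call with a gripper value outside its range is refused whole. OPENING is the opening, from 0 (shut) to 1 (fully open), set as the call begins (- or left out, the last holds). The fingers move at their own pace and stop on an object; FORCE is the grip in N (left out, the last holds). Time passes only in rows, so rows that do not move let the fingers close. It gives the time, the measured TCP pose, the force, the opening and the grip force at its end, in the units of the state.
- ctrl.get_obs(): the state, without advancing time (a new reading comes with each control period).
- ctrl.camera(name): name is "scene" or "top"; returns a dict with "color" (480x640x3 uint8, red, green, blue), "intrinsics" (3x3 intrinsics, pixels), "k1" (the pictures are not rectified: a ray, as slopes to the right and down, at radius r is drawn at 1 + k1 r^2 times it, then the intrinsics apply), "camera_from_world" (4x4, takes a point from world to camera coordinates). Camera axes: x right, y down, z forward; pixel columns grow to the right and rows downward; lengths in m; the calibration is good to about 2 mm. A picture is of the moment at which its call begins. There is no depth.
- ctrl.hand_in(): hands the job in; it is judged then, once.
The state is a dict: "time_s": time; "qpos": joint angles; "joint_vel": joint speeds; "tau": joint torques, N m; "ee_pos": TCP position; "eef_rot": TCP orientation; "force": force on the tool from outside, world axes, zero at the start; "moment": the same for the moment, N m; "grip_width": finger opening in m; "grip_force": force on a finger pad.
Only numpy, scipy, OpenCV 4.12 (cv2) and the standard library are available. Lean on these libraries where they do the work, as an engineer would, in place of code of your own. Each camera call takes 0.05 s, during which the arm holds its last target. There are 200 camera calls.

## Task

Put all the wrapped soaps away in the wooden stock hutch: lift the drop bar out of its catch and swing the gate wide open, pull the tray right out, stand every soap in it upright, side by side in one row with their broad faces flat to the fixed end wall, and slide the jaw up until it bears firmly on the row. Then push the tray fully home, swing the gate shut and let the bar drop back into its catch, with the soaps still held by the jaw. Leave the other things on the table undisturbed.

Things in the scene. Friction and masses are not known exactly. Their poses are not given: they have to be found in the camera images.
- hutch: Low wooden stock hutch, 296 wide, 200 deep, fixed to the table, at any place and yaw. Origin: middle of its front at table level, in the plane of the gate's front face. x points to its back, y to its hinge side (left, seen from the robot), z up; the sizes below are in this frame. Posts 22 wide, 108 high at y = +-136; roof from x = 62 back, top at z = 112: the 62 mm behind the gate are open above.
- gate (a joint): Slatted wooden gate, 235 wide, 14 thick, from z = 6 to 100, hinged on the left post. Angle in rad: 0 shut, grows as its free (right) end swings out towards the robot, 2.0 wide open (the tray clears it from 1.55). It stays where it is left (friction 0.04 N m). The gate stops the tray, and the tray the gate.
- catch (a point): Top of the black iron catch's lip, on the front of the right post, 20 wide: the lip is 6 thick (x = -24 to -18), its top at z = 85, with a 45 degree ramp before it that runs down to x = -45. The bar lies in the notch between lip and post; when the gate is pushed shut the bar rides up the ramp and drops in. Axes as the hutch's.
- gate_hinge (a point): Point on the gate's vertical hinge axis at table level (124 mm to the left of the hutch's origin); axes turn with the gate: -y along the gate to its free end, x through its thickness from front to back.
- latch (a joint): Drop bar on the gate's front: black steel bar 8 thick, 174 long, 14 high, pivoted 115 from the gate's hinge axis at z = 78, 8 before the gate's front. Angle in rad: 0 level (down on its stop), grows as its free end is lifted, at most 0.6. It ends 164 past the pivot, over the catch; down in the catch it holds the gate shut. From 0.15 up it clears the lip. It falls by its own weight (0.12 kg).
- latch_tab (a point): Centre of the top of the brass lift tab on the bar, 90 from the pivot, 205 from the hinge axis: 12 thick (along x of the gate), 20 wide (along the bar), top at z = 142 with the bar down, 42 above the gate's top edge. Pinch it from above across its thickness; held so it can turn between the fingers. Axes: y along the bar away from its free end, x through the gate.
- tray (a joint): Plywood tray on runners in the hutch. Travel in m: 0 fully home, grows as it is pulled out to the front (-x of the hutch), 0.145 right out (from 0.13 it is out). Friction 2.5 N, stays where left. Inside 124 (x) by 188 (y), floor top at z = 22, front and back boards 10 thick, top at z = 52, right wall top at z = 40. It cannot pass the shut gate.
- tray_pull (a point): Centre of the top of the brass pull that stands on the middle of the tray's front board: 10 thick (x), 24 wide (y), from z = 52 to 92; at x = 25 in the hutch's frame when home. Pinch it from above across its width. Axes as the hutch's.
- row_start (a point): Point on the inner face of the tray's fixed end wall (the wall on the hinge side, +y), at the tray's inner floor, mid-depth. The wall is 144 long, 10 thick, top at z = 60. With the tray home this point is at x = 92, y = 94. Axes as the hutch's: the row runs from here towards -y, to the jaw. The row of soaps starts here.
- jaw (a joint): Sliding jaw of the tray, along a millimetre scale. Travel in m: 0 fully open (174 mm between its face and the end wall), grows as it slides towards the end wall (+y of the hutch), at most 0.125; opening = 174 mm minus travel. Friction 3 N, stays where left; pushed with about 10 N it bears well on the row.
- jaw_face (a point): Middle of the lower edge of the face of the jaw's aluminium plate (122 x 12 x 38, across the tray, top at z = 62) that closes on the row (the +y face), axes as the hutch's.
- jaw_tab (a point): Centre of the top of the red grip on the jaw: 24 (x) by 12 (y), rising from the plate's top at z = 62 to z = 88, above the soaps (their tops are at z = 66 in the tray). Push or pinch it along y.
- soap1: Soap bar wrapped in lilac with a white paper band, 62 x 30 x 44 (x, y, z), 90 g, standing on its long narrow edge. Origin: centre of its underside; x along its length. Two to four soaps are present in all. Grip it by its ends (across x). In the tray: standing upright, its x axis along the hutch's x.
- soap2: Soap bar wrapped in peach with a white paper band, 62 x 30 x 44 (x, y, z), 90 g, standing on its long narrow edge. Origin: centre of its underside; x along its length. Two to four soaps are present in all. Grip it by its ends (across x). In the tray: standing upright, its x axis along the hutch's x.
- soap3: Soap bar wrapped in sage green with a white paper band, 62 x 30 x 44 (x, y, z), 90 g, standing on its long narrow edge. Origin: centre of its underside; x along its length. Two to four soaps are present in all. Grip it by its ends (across x). In the tray: standing upright, its x axis along the hutch's x.
- soap4: Soap bar wrapped in cream with a white paper band, 62 x 30 x 44 (x, y, z), 90 g, standing on its long narrow edge. Origin: centre of its underside; x along its length. Two to four soaps are present in all. Grip it by its ends (across x). In the tray: standing upright, its x axis along the hutch's x.
- candle_jar: Bystander: white candle jar with a gold lid, 80 dia x 85, origin under its centre.
- candle_tin: Bystander: silver candle tin, 69 dia x 44, origin under its centre.
- tape_roll: Bystander: orange tape roll lying flat, 68 dia x 24, origin under its centre.
- oil_bottle: Bystander: amber oil bottle, 38 dia x 85, origin under its centre.
- stamp: Bystander: wooden hand stamp, 50 x 34 x 60, origin under its centre.
There are look-alikes about, which are no part of the job. What is shaped like the soap4 but blue or red is not meant. Leave any red look-alike of the soap3 alone.

How it is judged:
On the way, in this order (a step that is already met when the one before it is completed fails the run):
1. the bar is lifted out of its catch and the gate swung wide open (1.4 rad or more) (value of joint gate above 1.4 rad), for 0.2 s.
2. the tray is pulled right out (0.12 m or more) (value of joint tray above 0.12 m), for 0.2 s.
3. with the tray out (0.1 m or more), every soap stands in it in a row and the jaw bears on the row: more than 1 N at the jaw and more than 0.5 N at the end wall (value of joint tray above 0.1 m and x of soap1 in the frame of row_start between -0.036 and 0.036 m and y of soap1 in the frame of row_start between -0.165 and -0.01 m and z of soap1 in the frame of row_start between -0.004 and 0.006 m and angle between each of soap1, soap2, soap3, soap4's own z axis and vertical below 0.15 rad and angle between the x axis of each of soap1, soap2, soap3, soap4 and the x axis of row_start, either way round below 0.2 rad and x of soap2 in the frame of row_start between -0.036 and 0.036 m and y of soap2 in the frame of row_start between -0.165 and -0.01 m and z of soap2 in the frame of row_start between -0.004 and 0.006 m and x of soap3 in the frame of row_start between -0.036 and 0.036 m and y of soap3 in the frame of row_start between -0.165 and -0.01 m and z of soap3 in the frame of row_start between -0.004 and 0.006 m and x of soap4 in the frame of row_start between -0.036 and 0.036 m and y of soap4 in the frame of row_start between -0.165 and -0.01 m and z of soap4 in the frame of row_start between -0.004 and 0.006 m and (contact force between jaw_plate and soap1 above 1 N or contact force between jaw_plate and soap2 above 1 N or contact force between jaw_plate and soap3 above 1 N or contact force between jaw_plate and soap4 above 1 N) and (contact force between end_wall and soap1 above 0.5 N or contact force between end_wall and soap2 above 0.5 N or contact force between end_wall and soap3 above 0.5 N or contact force between end_wall and soap4 above 0.5 N)), for 0.3 s.
4. the tray is pushed home (within 8 mm) with the soaps in it (value of joint tray below 0.008 m and x of soap1 in the frame of row_start between -0.036 and 0.036 m and y of soap1 in the frame of row_start between -0.165 and -0.01 m and z of soap1 in the frame of row_start between -0.004 and 0.006 m and angle between each of soap1, soap2, soap3, soap4's own z axis and vertical below 0.15 rad and angle between the x axis of each of soap1, soap2, soap3, soap4 and the x axis of row_start, either way round below 0.2 rad and x of soap2 in the frame of row_start between -0.036 and 0.036 m and y of soap2 in the frame of row_start between -0.165 and -0.01 m and z of soap2 in the frame of row_start between -0.004 and 0.006 m and x of soap3 in the frame of row_start between -0.036 and 0.036 m and y of soap3 in the frame of row_start between -0.165 and -0.01 m and z of soap3 in the frame of row_start between -0.004 and 0.006 m and x of soap4 in the frame of row_start between -0.036 and 0.036 m and y of soap4 in the frame of row_start between -0.165 and -0.01 m and z of soap4 in the frame of row_start between -0.004 and 0.006 m), for 0.2 s.
5. the gate is shut and the bar down in its catch (value of joint gate below 0.035 rad and value of joint latch below 0.05 rad), for 0.2 s.
At the end, for the whole second after the job is handed in: Gate shut (0.035 rad), bar down in its catch (0.05 rad), tray home (8 mm); every soap at rest in the tray, upright (0.15 rad) and in line with the hutch's depth (0.2 rad); the row within 4 mm of the end wall at one end and of the jaw at the other (all of step 4 and all of step 5 and velocity of joint gate below 0.05 rad/s and y of any of soap1, soap2, soap3, soap4 in the frame of jaw_face below 0.019 m and y of any of soap1, soap2, soap3, soap4 in the frame of row_start above -0.019 m and linear speed of each of soap1, soap2, soap3, soap4 below 0.02 m/s); the robot touches nothing.
It fails at once if a bystander (jar, tin, tape roll, bottle or stamp) is shoved more than 4 cm or tipped over (distance of any of candle_jar, candle_tin, tape_roll, oil_bottle, stamp from where it was at the start of the episode above 0.04 m or angle between any of candle_jar, candle_tin, tape_roll, oil_bottle, stamp's own z axis and vertical above 0.5 rad).
Of soap1, soap2, soap3, soap4 only 2 to 4 are there at a start; the rules pass over those that are not, and their reading is None.
At some moment in a run one of soap1, soap2, soap3, soap4 may be knocked a few centimetres aside while the robot is not near it.
It also fails if it takes over 210 s, if anything falls off the work surface, if the arm or the gripper's body presses on something with over 40 N, if the wrist force passes 120 N, or if a joint passes its speed limit or range.

## Working session

There is one attempt and no reset: what is moved stays moved. The work goes in short steps, Python scripts to look and compute and a shell command to move; the robot and the scene stay as the last step left them, time stands still between calls to the robot, and variables do not carry over. Pictures are saved under pics/ and viewed, at most 15 in all, crops included, and the job is handed in when it is done.

```bash
ls; mkdir -p pics; cat > h.py <<'E'
import numpy as np, cv2
from station import ctrl
def cam(n,save=None):
    c=ctrl.camera(n)
    if save: cv2.imwrite('pics/'+save,cv2.cvtColor(c['color'],cv2.COLOR_RGB2BGR))
    return c
def ray(c,uv):
    K=np.array(c['intrinsics']);k=c['k1'];d=np.array([(uv[0]-K[0,2])/K[0,0],(uv[1]-K[1,2])/K[1,1]])
    s=d.copy()
    for _ in range(20): s=d/(1+k*(s@s))
    T=np.array(c['camera_from_world']);R=T[:3,:3];o=-R.T@T[:3,3]
    return o,R.T@np.array([s[0],s[1],1])
def onz(c,uv,z):
    o,d=ray(c,uv);return o+d*(z-o[2])/d[2]
def proj(c,p):
    T=np.array(c['camera_from_world']);q=T[:3,:3]@np.array(p)+T[:3,3];s=q[:2]/q[2]
    s=s*(1+c['k1']*(s@s));K=np.array(c['intrinsics']);return np.array([K[0,0]*s[0]+K[0,2],K[1,1]*s[1]+K[1,2]])
E
python3 - <<'E'
from h import *
for n in('top','scene'):
    c=cam(n,n+'0.png');T=np.array(c['camera_from_world']);print(n,-T[:3,:3].T@T[:3,3],c['k1'],np.array(c['intrinsics'])[0,0])
E
```

```text
pics
top [ 0.38692699 -0.06816056  1.43154578] 0.017190652728905097 526.5965577944389
scene [ 1.06993855 -0.88087205  0.90730882] 0.03913188000239074 471.56048982550357
```

View pics/top0.png

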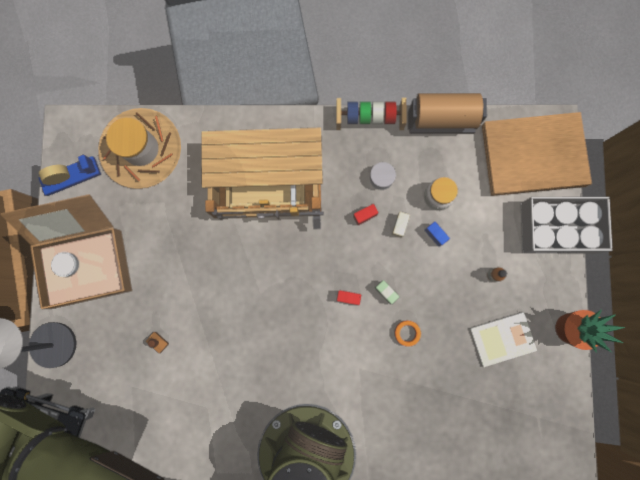

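View pics/scene0.png

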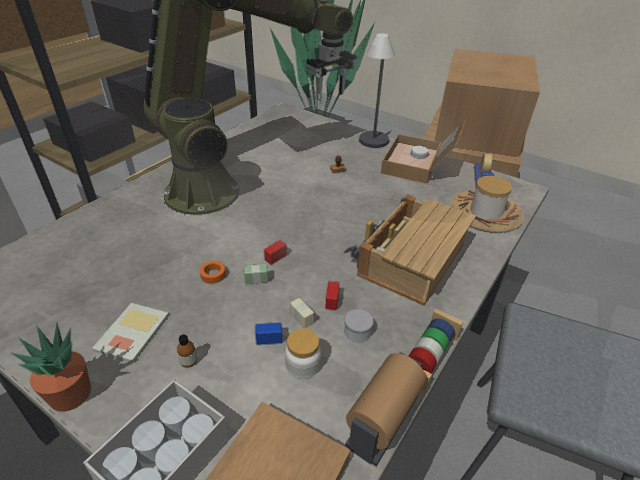

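The top view shows the hutch at about (262,175) with its front at row ~212. Sage soap is at (388,292) and cream at (401,224); two soaps are present. Red and blue look-alikes are at (366,214), (349,298) and (437,233).

```bash
python3 - <<'E'
from h import *
c=cam('top');im=cv2.cvtColor(c['color'],cv2.COLOR_RGB2BGR)
cv2.imwrite('pics/crop1.png',cv2.resize(im[165:225,195:330],None,fx=5.9,fy=5.9,interpolation=cv2.INTER_CUBIC))
hsv=cv2.cvtColor(im,cv2.COLOR_BGR2HSV)
for nm,(u,v) in dict(sage=(388,292),cream=(401,224)).items():
    print(nm,hsv[v-10:v+11:5,u],)
    for n,z in(('floor',0),('top',.044)): print(onz(c,(u,v),z))
for nm,(u,v) in dict(fl=(208,212),fr=(321,210),bl=(203,131),br=(322,129)).items(): print(nm,onz(c,(u,v),.110))
E
```

```text
sage [[ 16  22 153]
 [ 27  14 207]
 [ 25  13 210]
 [ 47  31 204]
 [ 37  24  96]]
[ 0.42210565 -0.21813703  0.        ]
[ 0.4210244  -0.21352735  0.044     ]
cream [[ 25  22 210]
 [ 24  17 210]
 [ 23  15 210]
 [ 17   9 210]
 [ 21  16 205]]
[ 0.6080664  -0.25547422  0.        ]
[ 0.60126946 -0.24971695  0.044     ]
fl [0.62108637 0.24969624 0.11      ]
fr [ 0.62674837 -0.03833354  0.11      ]
bl [0.83376826 0.26853413 0.11      ]
br [ 0.83921186 -0.03992179  0.11      ]
```

View pics/crop1.png

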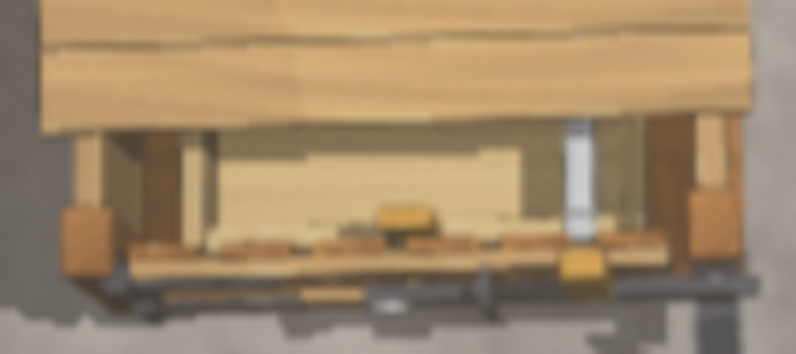

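The crop shows: tab top at about (584,262), pull top (406,216), roof front corners (40,133) and (750,113), jaw plate at col ~580. All are crop pixels at scale 5.9.

```bash
cat >> h.py <<'E'
from scipy.optimize import least_squares
def h2w(H,p):
    a=H[2];return np.array([H[0]+np.cos(a)*p[0]-np.sin(a)*p[1],H[1]+np.sin(a)*p[0]+np.cos(a)*p[1],p[2] if len(p)>2 else 0])
def w2h(H,p):
    a=H[2];d=np.array(p[:2])-H[:2];return np.array([np.cos(a)*d[0]+np.sin(a)*d[1],-np.sin(a)*d[0]+np.cos(a)*d[1]])
E
python3 - <<'E'
from h import *
c=cam('top');im=cv2.cvtColor(c['color'],cv2.COLOR_RGB2BGR)
P=[((584,262),(-.008,-.081,.142)),((406,216),(.025,0,.092)),((40,133),(.062,.150,.112)),((750,113),(.062,-.150,.112))]
px=lambda a:(195+(a[0]+.5)/5.9-.5,165+(a[1]+.5)/5.9-.5)
W=[onz(c,px(a),p[2]) for a,p in P]
f=lambda H:np.concatenate([(h2w(H,p)-w)[:2] for (a,p),w in zip(P,W)])
r=least_squares(f,[.6,.1,0]);print(np.array(W),r.x,f(r.x).reshape(-1,2)*1000)
np.save('H.npy',r.x);H=r.x
for n,p in dict(tab=(-.008,-.081,.142),pull=(.025,0,.092),lipR=(-.021,-.136,.085),postR=(0,-.136,.108)).items():print(n,h2w(H,p),(proj(c,h2w(H,p))-[195,165])*5.9)
hsv=cv2.cvtColor(im,cv2.COLOR_BGR2HSV)
for nm,(u,v) in dict(sage=(388,292),cream=(401,224)).items():
  for cn in('top','scene'):
    cc=c if cn=='top' else cam('scene')
    if cn=='scene': u,v=map(int,proj(cc,[*onz(c,(u,v),.03)[:2],.03]))
    s=im[v-25:v+25,u-25:u+25] if cn=='top' else cv2.cvtColor(cc['color'],cv2.COLOR_RGB2BGR)[v-40:v+40,u-40:u+40]
    s=s.astype(int);hs=cv2.cvtColor(s.astype(np.uint8),cv2.COLOR_BGR2HSV)
    m=(hs[...,2]>165).astype(np.uint8)
    n,l,st,ce=cv2.connectedComponentsWithStats(m);i=1+np.argmax(st[1:,4])
    cn_,_=cv2.findContours((l==i).astype(np.uint8),0,2);rr=cv2.minAreaRect(cn_[0]);b=cv2.boxPoints(rr)+[u-s.shape[1]//2,v-s.shape[0]//2]
    print(nm,cn,st[i],[np.round(onz(cc,q,.044),4).tolist() for q in b], onz(cc,b.mean(0),.044))
cv2.imwrite('pics/soaps.png',cv2.resize(im[200:320,340:440],None,fx=5,fy=5,interpolation=cv2.INTER_CUBIC))
E
```

```text
[[ 0.62337853  0.02914824  0.142     ]
 [ 0.65287401  0.11124728  0.092     ]
 [ 0.68517609  0.26801443  0.112     ]
 [ 0.6944114  -0.03985495  0.112     ]] [0.62806098 0.11121452 0.03300471] [[-0.64029444  0.84640038]
 [ 0.17335279  0.79220462]
 [-0.09867958 -4.83568363]
 [ 0.56562124  3.19707864]]
tab [0.62273823 0.02999464 0.142     ] [579.52637386 261.04594484]
pull [0.65304737 0.11203949 0.092     ] [401.75220805 213.15800319]
lipR [ 0.61156024 -0.02540439  0.085     ] [715.01844328 309.79120982]
postR [ 0.63254881 -0.02471141  0.108     ] [712.05554302 253.04605188]
sage top [  0  25  26  25 372] [[0.4208, -0.1481, 0.044], [0.421, -0.2135, 0.044], [0.3587, -0.2129, 0.044], [0.3584, -0.1478, 0.044]] [ 0.38963645 -0.18059194  0.044     ]
sage scene [ 0 28 11 16 73] [[0.312, -0.2541, 0.044], [0.3336, -0.2384, 0.044], [0.3741, -0.2808, 0.044], [0.3533, -0.296, 0.044]] [ 0.34361272 -0.26771331  0.044     ]
cream top [ 18   0  32  50 720] [[0.6688, -0.2318, 0.044], [0.6688, -0.3144, 0.044], [0.5373, -0.3122, 0.044], [0.5371, -0.2305, 0.044]] [ 0.60264803 -0.2722662   0.044     ]
cream scene [ 28  58  30  22 551] [[0.6191, -0.3215, 0.044], [0.674, -0.282, 0.044], [0.7081, -0.331, 0.044], [0.6556, -0.3688, 0.044]] [ 0.66457445 -0.32636473  0.044     ]
```

View pics/soaps.png

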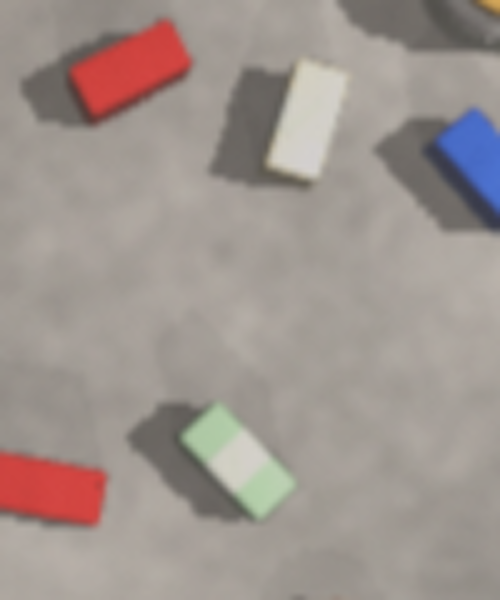

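The crop shows the sage soap at (240,460) with its top lying diagonally, and the cream soap at (308,122) close to vertical. Red and blue look-alikes sit around them.

```bash
python3 - <<'E'
from h import *
H=np.load('H.npy');c=cam('top');o=ctrl.get_obs();print({k:np.round(o[k],3).tolist() for k in('time_s','qpos','ee_pos','eef_rot','grip_width','force')})
for n,Q in dict(sage=[(218,402),(182,440),(262,520),(298,482)],cream=[(300,58),(350,70),(315,184),(266,170)]).items():
    p=np.array([onz(c,(340+(a+.5)/5-.5,200+(b+.5)/5-.5),.044) for a,b in Q])[:,:2]
    e=[np.linalg.norm(p[i]-p[i-1]) for i in range(4)];i=2 if n=='sage' else 2
    d=(p[2]-p[1]);print(n,p.mean(0),'edges',np.round(e,3),'axis yaw',np.arctan2(d[1],d[0]))
hinge=h2w(H,(0,.124));print('hinge',hinge)
E
```

```text
{'time_s': 0.35, 'qpos': [1.205, 0.3, 1.521, 0.0, 1.321, -0.067], 'ee_pos': [0.162, 0.526, 0.205], 'eef_rot': [-3.141, -0.0, 2.843], 'grip_width': 0.094, 'force': [-0.134, -0.407, -0.7]}
sage [ 0.421592   -0.21245014] edges [0.059 0.028 0.059 0.027] axis yaw -2.3572959538266436
cream [ 0.60214572 -0.25013793] edges [0.063 0.027 0.064 0.027] axis yaw 2.835747186577262
hinge [0.62396914 0.23514699 0.        ]
```

```bash
python3 -m pendant '[[[2.71,-2.92,0],-0.073],[[2.71,-2.92,0],-0.073],[[2.71,-2.92,0],-0.073],[[2.71,-2.92,0],-0.073],[[2.71,-2.92,0],-0.073],[[2.71,-2.92,0],-0.073],[[2.71,-2.92,0],-0.073],[[2.71,-2.92,0],-0.073],[[2.71,-2.92,0],-0.073],[[2.71,-2.92,0],-0.073],[[2.71,-2.92,0],-0.073],[[2.71,-2.92,0],-0.073],[[2.71,-2.92,0],-0.073],[[2.71,-2.92,0],-0.073],[[2.71,-2.92,0],-0.073],[[2.71,-2.92,0],-0.073],[[2.71,-2.92,0],-0.073],[[0,0,0],0],[[0,0,0],0]]' 0.55 20
```

```text
time_s: 1.93
ee_pos: [0.623, 0.0278, 0.2044]
eef_rot: [-3.14, -0.0, 1.599]
force: [0.2, 1.3, 0.5]
grip_width: 0.052
grip_force: 0.0
```

```bash
python3 -m pendant '[[[0,0.15,-3],0],[[0,0,-3],0],[[0,0,-2],0],[[0,0,-1.3],0],[[0,0,0],0]]'; python3 -m pendant '[[[0,0,0],0],[[0,0,0],0],[[0,0,0],0],[[0,0,0],0],[[0,0,0],0]]' 0 15; python3 - <<'E'
from h import *
cam('scene','s1.png')
E
cd pics; python3 -c "
import cv2;i=cv2.imread('s1.png');cv2.imwrite('s1c.png',cv2.resize(i[140:320,320:500],None,fx=3.3,fy=3.3))"
```

```text
time_s: 2.35
ee_pos: [0.6211, 0.0316, 0.1101]
eef_rot: [-3.138, -0.0, 1.603]
force: [0.3, 0.3, -0.0]
grip_width: 0.0519
grip_force: 0.0
time_s: 2.77
ee_pos: [0.6229, 0.0308, 0.1133]
eef_rot: [3.14, 0.0, 1.602]
force: [0.0, -1.0, 0.0]
grip_width: 0.022
grip_force: 0.0
```

View pics/s1c.png

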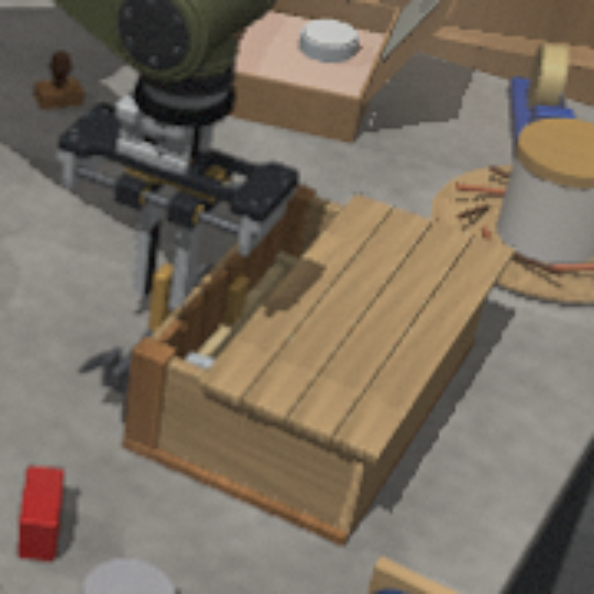

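The fingers straddle the brass tab (crop (160,290)), but are not yet closed.

```bash
python3 -m pendant '[[[0,0,0],0],[[0,0,0],0],[[0,0,0],0],[[0,0,0],0],[[0,0,0],0]]' 0 15;  python3 -m pendant '[[[0,0.28,0.43],0],[[0,0.28,0.43],0],[[0,0.32,0.42],0],[[-0.02,0.33,0.42],0],[[-0.02,0.35,0.38],0],[[-0.02,0.35,0.38],0],[[0,0,0],0],[[0,0,0],0]]'
```

```text
time_s: 3.23
ee_pos: [0.6228, 0.0307, 0.1127]
eef_rot: [3.141, 0.0, 1.602]
force: [-0.1, 0.2, 3.7]
grip_width: 0.0117
grip_force: 15.0
time_s: 3.9
ee_pos: [0.6221, 0.0504, 0.1374]
eef_rot: [3.141, -0.001, 1.602]
force: [0.4, 2.4, -0.7]
grip_width: 0.0123
grip_force: 15.0
```

```bash
python3 - <<'E'
import numpy as np
r=np.array([-.002,-.185]);p=None
P=np.array([[r[0]*np.cos(a)+r[1]*np.sin(a),-r[0]*np.sin(a)+r[1]*np.cos(a)] for a in np.arange(0,1.81,.1)])*100
print(np.round(np.diff(P,axis=0),2).tolist())
E
```

```text
[[-1.85, 0.11], [-1.83, 0.3], [-1.79, 0.48], [-1.73, 0.65], [-1.66, 0.82], [-1.57, 0.98], [-1.46, 1.14], [-1.34, 1.28], [-1.21, 1.4], [-1.06, 1.52], [-0.9, 1.61], [-0.74, 1.7], [-0.56, 1.76], [-0.39, 1.81], [-0.2, 1.84], [-0.02, 1.85], [0.17, 1.84], [0.35, 1.82]]
```

```bash
python3 -m pendant '[[[-1.85,0.11,0],-0.1],[[-1.83,0.3,0],-0.1],[[-1.79,0.48,0],-0.1],[[-1.73,0.65,0],-0.1],[[-1.66,0.82,0],-0.1],[[-1.57,0.98,0],-0.1],[[0,0,0],0]]'; python3 -m pendant '[[[-1.46,1.14,0],-0.1],[[-1.34,1.28,0],-0.1],[[-1.21,1.4,0],-0.1],[[-1.06,1.52,0],-0.1],[[-0.9,1.61,0],-0.1],[[-0.74,1.7,0],-0.1],[[-0.56,1.76,0],-0.1],[[-0.39,1.81,0],-0.1],[[-0.2,1.84,0],-0.1],[[-0.02,1.85,0],-0.1],[[0.17,1.84,0],-0.1],[[0,0,0],0],[[0,0,0],0]]'
```

```text
time_s: 4.48
ee_pos: [0.5159, 0.0848, 0.137]
eef_rot: [-3.141, -0.001, 0.996]
force: [4.8, 4.5, -7.8]
grip_width: 0.0121
grip_force: 15.0
time_s: 5.57
ee_pos: [0.4402, 0.2613, 0.1371]
eef_rot: [-3.142, 0.001, -0.096]
force: [-4.9, 1.2, 3.6]
grip_width: 0.012
grip_force: 15.0
```

```bash
python3 -m pendant '[[[-0.7,0.1,-0.75],0],[[-0.6,0.08,-0.8],0],[[-0.5,0.07,-0.8],0],[[0,0,0],0]]'; python3 -m pendant '[[[0,0,0],0],[[0,0,0],0],[[0,0,0],0],[[0,0,3],0],[[0,0,3],0],[[0,0,3],0],[[0,0,1],0]]' 0.6; python3 - <<'E'
from h import *
c=cam('top');cv2.imwrite('pics/t2.png',cv2.resize(cv2.cvtColor(c['color'],cv2.COLOR_RGB2BGR)[100:260,150:340],None,fx=4,fy=3.75,interpolation=2))
E
```

```text
time_s: 5.9
ee_pos: [0.4218, 0.2628, 0.1126]
eef_rot: [3.141, 0.0, -0.098]
force: [0.7, 1.3, -2.9]
grip_width: 0.0121
grip_force: 15.0
time_s: 6.48
ee_pos: [0.4237, 0.2636, 0.2176]
eef_rot: [-3.139, -0.004, -0.098]
force: [0.8, -0.4, 0.7]
grip_width: 0.0544
grip_force: 0.0
```

View pics/t2.png

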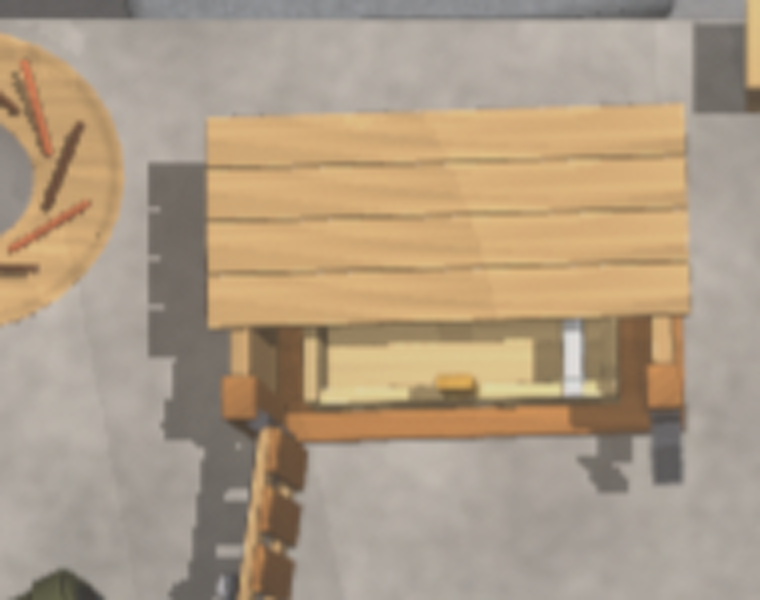

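The gate stands wide open (~1.7 rad) clear of the tray, with the pull at crop (456,383).

```bash
python3 -m pendant '[[[3.2,-2.1,0],0.02],[[3.2,-2.1,0],0.02],[[3.2,-2.1,0],0.02],[[3.2,-2.1,0],0.02],[[3.2,-2.1,0],0.02],[[3.2,-2.1,0],0.02],[[3.4,-2.3,-1],0.01],[[0,0,-4],0],[[0,0,-4],0],[[0,0,-4],0],[[0.15,-0.1,-2.5],0],[[0,0,0],0],[[0,0,0],0]]'; python3 -m pendant '[[[0,0,0],0],[[0,0,0],0],[[0,0,0],0],[[0,0,0],0],[[0,0,0],0]]' 0 20
```

```text
time_s: 7.62
ee_pos: [0.6487, 0.1132, 0.0561]
eef_rot: [3.141, 0.003, 0.032]
force: [0.5, 0.9, 0.7]
grip_width: 0.0561
grip_force: 0.0
time_s: 8.03
ee_pos: [0.6496, 0.1135, 0.0587]
eef_rot: [3.142, -0.0, 0.032]
force: [-0.4, 0.4, -0.8]
grip_width: 0.0263
grip_force: 0.0
```

```bash
python3 -m pendant '[[[0,0,0],0],[[0,0,0],0],[[-1.5,-0.05,0],0],[[-1.5,-0.05,0],0],[[-1.5,-0.05,0],0],[[-1.5,-0.05,0],0],[[-1.5,-0.05,0],0],[[-1.5,-0.05,0],0],[[-1.5,-0.05,0],0],[[-1.5,-0.05,0],0],[[-1.5,-0.05,0],0],[[-0.8,-0.02,0],0],[[0,0,0],0],[[0,0,0],0],[[0,0,0],0]]' 0 20
```

```text
time_s: 9.28
ee_pos: [0.5062, 0.1083, 0.0587]
eef_rot: [3.141, 0.001, 0.032]
force: [-3.1, -6.3, -0.3]
grip_width: 0.0239
grip_force: 20.0
```

```bash
python3 -m pendant '[[[0,0,0],0],[[0,0,0],0],[[0,0,0],0],[[0,0,4],0],[[0,0,4],0],[[0,0,4],0],[[0,0,2.2],0]]' 1 ; python3 - <<'E'
from h import *
c=cam('top','t3.png')
E
```

```text
time_s: 9.87
ee_pos: [0.5075, 0.1092, 0.2053]
eef_rot: [-3.141, -0.005, 0.032]
force: [0.4, -0.6, 0.9]
grip_width: 0.0669
grip_force: 0.0
```

View pics/t3.png

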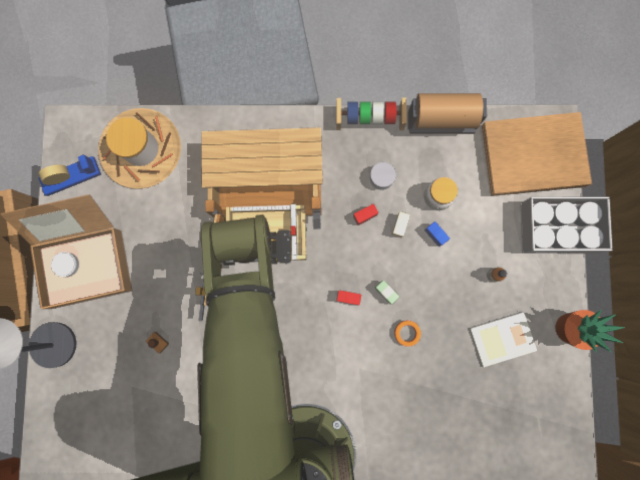

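The tray is out by ~0.143 m, the jaw with its red grip is at (294,230), and both soaps are unmoved at (401,224) and (388,292).

```bash
python3 -m pendant '[[[0.79,-2.99,0],0.103],[[0.79,-2.99,0],0.103],[[0.79,-2.99,0],0.103],[[0.79,-2.99,0],0.103],[[0.79,-2.99,0],0.103],[[0.79,-2.99,0],0.103],[[0.79,-2.99,0],0.103],[[0.79,-2.99,0],0.103],[[0.79,-2.99,0],0.103],[[0.79,-2.99,0],0.103],[[0.79,-2.99,0],0.103],[[0.79,-2.99,0],0.1],[[0,0,-2],0],[[0,0,-4],0],[[0,0,-4],0],[[0,0,-2.5],0],[[0,0,0],0],[[0,0,0],0]]' 1; python3 - <<'E'
from h import *
c=cam('scene');im=cv2.cvtColor(c['color'],cv2.COLOR_RGB2BGR);u,v=map(int,proj(c,[.602,-.25,.05]));print(u,v)
cv2.imwrite('pics/s4.png',cv2.resize(im[v-80:v+60,u-80:u+80],None,fx=4,fy=4,interpolation=2))
E
```

```text
time_s: 11.42
ee_pos: [0.6012, -0.2497, 0.0752]
eef_rot: [-3.14, -0.0, 1.265]
force: [-0.1, 0.3, 0.6]
grip_width: 0.094
grip_force: 0.0
300 305
```

View pics/s4.png

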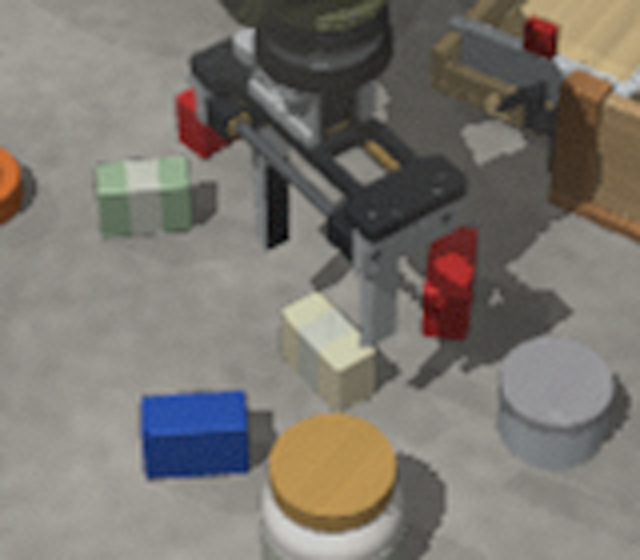

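The cream soap's top centre is at crop (328,325), just where it projects, and lies between and below the fingers.

```bash
python3 -m pendant '[[[0.05,0,-2],0],[[0,0,-2],0],[[0,0,-1.6],0],[[0,0,-1],0],[[0,0,0],0]]';python3 -m pendant '[[[0,0,0],0],[[0,0,0],0],[[0,0,0],0],[[0,0,0],0],[[0,0,0],0],[[0,0,0],0]]' 0 20
```

```text
time_s: 11.88
ee_pos: [0.602, -0.2499, 0.0096]
eef_rot: [-3.141, -0.0, 1.265]
force: [-0.5, 0.0, 0.1]
grip_width: 0.0941
grip_force: 0.0
time_s: 12.38
ee_pos: [0.6023, -0.2501, 0.0104]
eef_rot: [3.14, 0.0, 1.265]
force: [-0.1, 0.3, 3.2]
grip_width: 0.0618
grip_force: 20.0
```

```bash
python3 -m pendant '[[[0,0,4],0],[[0,0,4],0],[[0,0,4],0],[[0,0,3],0],[[-0.23,3.61,0],0.0283],[[-0.23,3.61,0],0.0283],[[-0.23,3.61,0],0.0283],[[-0.23,3.61,0],0.0283],[[-0.23,3.61,0],0.0283],[[-0.23,3.61,0],0.0283],[[-0.23,3.61,0],0.0283],[[-0.23,3.61,0],0.0283],[[-0.23,3.61,0],0.0283],[[-0.23,3.61,0],0.0283],[[-0.23,3.61,0],0.0283],[[-0.23,3.61,0],0.0283],[[0,0,0],0],[[0,0,0],0]]'; python3 - <<'E'
from h import *
c=cam('scene');im=cv2.cvtColor(c['color'],cv2.COLOR_RGB2BGR);u,v=map(int,proj(c,[.575,.184,.1]));print(u,v)
cv2.imwrite('pics/s5.png',cv2.resize(im[v-60:v+60,u-80:u+80],None,fx=5,fy=5,interpolation=2))
H=np.load('H.npy');o=ctrl.get_obs();print(w2h(H,o['ee_pos']))
for y in(.094,.079):print((proj(c,h2w(H,(-.051-.072,y,.060)))-[u-80,v-60])*5,(proj(c,h2w(H,(-.051+.072,y,.060)))-[u-80,v-60])*5)
E
```

```text
time_s: 13.88
ee_pos: [0.5739, 0.1848, 0.1595]
eef_rot: [-3.141, 0.0, 1.607]
force: [-0.1, -0.4, -0.8]
grip_width: 0.0619
grip_force: 20.0
379 202
[-0.05149187  0.07397689]
[306.80645472 302.08723614] [516.95869946 380.63142824]
[295.1112719  313.51842801] [506.21513557 393.09606075]
```

View pics/s5.png

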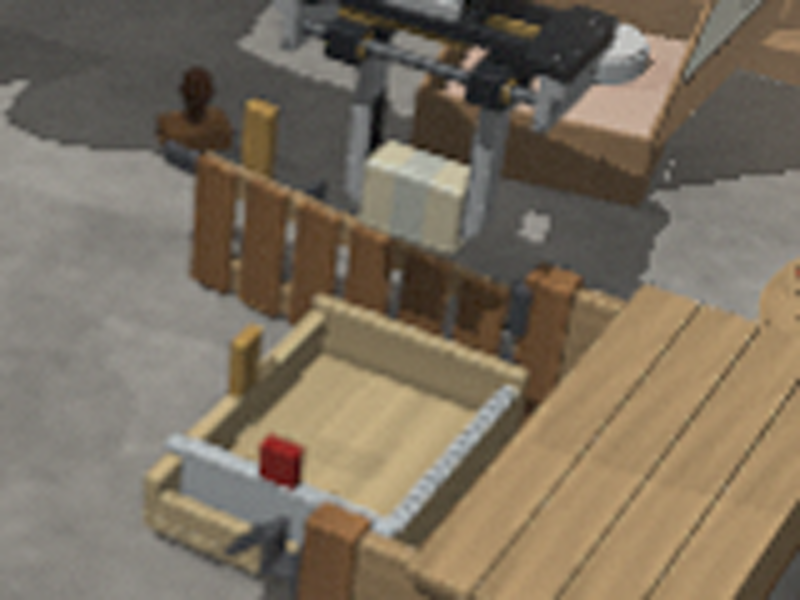

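The tray's end wall top runs from (320,300) to (525,375), matching the prediction within ~2 mm. The soap hangs upright in line with it.

```bash
python3 -m pendant '[[[0,-0.1,-3],0],[[0,0,-3],0],[[0,0,-2.5],0],[[0,0,-2],0],[[0,0,-1],0],[[0,0,-0.6],0],[[0,0,-0.4],0],[[0,0,0],0],[[0,0,0],0]]'
```

```text
time_s: 14.68
ee_pos: [0.5749, 0.1822, 0.0357]
eef_rot: [3.14, -0.0, 1.604]
force: [-0.3, -1.1, -1.3]
grip_width: 0.0615
grip_force: 20.0
```

```bash
python3 -m pendant '[[[0,0,-0.25],0],[[0,0,0],0],[[0,0,0],0]]'; python3 -m pendant '[[[0,0,0],0],[[0,0,0],0],[[0,0,0],0],[[0,0,0],0],[[0,0,2],0],[[0,0,4],0],[[0,0,4],0],[[0,0,4],0],[[0,0,3],0],[[0,0,0],0]]' 0.82
```

```text
time_s: 14.93
ee_pos: [0.5745, 0.1823, 0.0326]
eef_rot: [3.141, -0.0, 1.605]
force: [0.5, -0.6, -0.2]
grip_width: 0.0621
grip_force: 20.0
time_s: 15.77
ee_pos: [0.5763, 0.1828, 0.2094]
eef_rot: [3.132, -0.002, 1.604]
force: [0.8, 0.6, 1.0]
grip_width: 0.0774
grip_force: 0.0
```

```bash
python3 -m pendant '[[[-1.28,-3.29,0],0.0626],[[-1.28,-3.29,0],0.0626],[[-1.28,-3.29,0],0.0626],[[-1.28,-3.29,0],0.0626],[[-1.28,-3.29,0],0.0626],[[-1.28,-3.29,0],0.0626],[[-1.28,-3.29,0],0.0626],[[-1.28,-3.29,0],0.0626],[[-1.28,-3.29,0],0.0626],[[-1.28,-3.29,0],0.0626],[[-1.28,-3.29,0],0.0626],[[-1.28,-3.29,0],0.0626],[[0,0,-4],0],[[0,0,-4],0],[[0,0,-4],0],[[0,0,-1],0],[[0,0,0],0],[[0,0,0],0]]' 1; python3 - <<'E'
from h import *
c=cam('scene');im=cv2.cvtColor(c['color'],cv2.COLOR_RGB2BGR);u,v=map(int,proj(c,[.4216,-.2125,.044]));print(u,v)
a=cv2.resize(im[v-70:v+50,u-60:u+60],None,fx=3.3,fy=3.3,interpolation=2)
u,v=map(int,proj(c,[.575,.14,.06]))
b=cv2.resize(im[v-60:v+60,u-60:u+60],None,fx=3.3,fy=3.3,interpolation=2)
cv2.imwrite('pics/s6.png',np.hstack([a,b]))
E
```

```text
time_s: 17.27
ee_pos: [0.4213, -0.2128, 0.0734]
eef_rot: [3.142, 0.001, 2.356]
force: [-0.3, -0.7, 0.7]
grip_width: 0.094
grip_force: 0.0
254 268
```

View pics/s6.png

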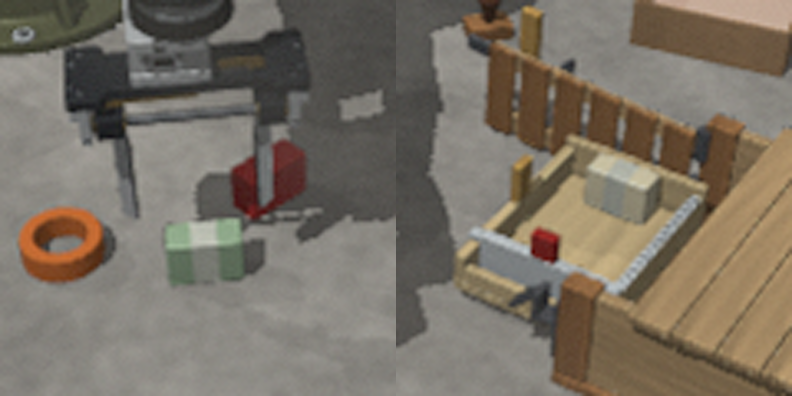

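The sage soap is under the gripper, with its top at crop (205,232) as expected, tape roll and red look-alike clear of the fingers. The cream soap stands upright against the end wall in the tray.

```bash
python3 -m pendant '[[[0,0,-2],0],[[0,0,-2],0],[[0,0,-1.5],0],[[0,0,-0.9],0],[[0,0,0],0]]';python3 -m pendant '[[[0,0,0],0],[[0,0,0],0],[[0,0,0],0],[[0,0,0],0],[[0,0,0],0],[[0,0,0],0]]' 0 20
```

```text
time_s: 17.73
ee_pos: [0.421, -0.2126, 0.0084]
eef_rot: [3.142, 0.0, 2.356]
force: [-0.9, 0.3, -0.8]
grip_width: 0.094
grip_force: 0.0
time_s: 18.23
ee_pos: [0.421, -0.2127, 0.0086]
eef_rot: [3.141, 0.001, 2.356]
force: [-0.3, 0.8, 5.7]
grip_width: 0.0619
grip_force: 20.0
```

```bash
python3 -m pendant '[[[0,0,4],0],[[0,0,4],0],[[0,0,4],0],[[0,0,3],0],[[1.287,2.985,0],-0.0626],[[1.287,2.985,0],-0.0626],[[1.287,2.985,0],-0.0626],[[1.287,2.985,0],-0.0626],[[1.287,2.985,0],-0.0626],[[1.287,2.985,0],-0.0626],[[1.287,2.985,0],-0.0626],[[1.287,2.985,0],-0.0626],[[1.287,2.985,0],-0.0626],[[1.287,2.985,0],-0.0626],[[1.287,2.985,0],-0.0626],[[1.287,2.985,0],-0.0626],[[0,0,0],0],[[0,0,0],0]]'; python3 - <<'E'
from h import *
c=cam('scene');im=cv2.cvtColor(c['color'],cv2.COLOR_RGB2BGR);u,v=map(int,proj(c,[.575,.14,.08]))
cv2.imwrite('pics/s7.png',cv2.resize(im[v-70:v+50,u-80:u+80],None,fx=5,fy=5,interpolation=2))
E
```

```text
time_s: 19.73
ee_pos: [0.575, 0.1467, 0.1575]
eef_rot: [-3.14, 0.0, 1.607]
force: [0.1, -0.8, -1.1]
grip_width: 0.0618
grip_force: 20.0
```

View pics/s7.png

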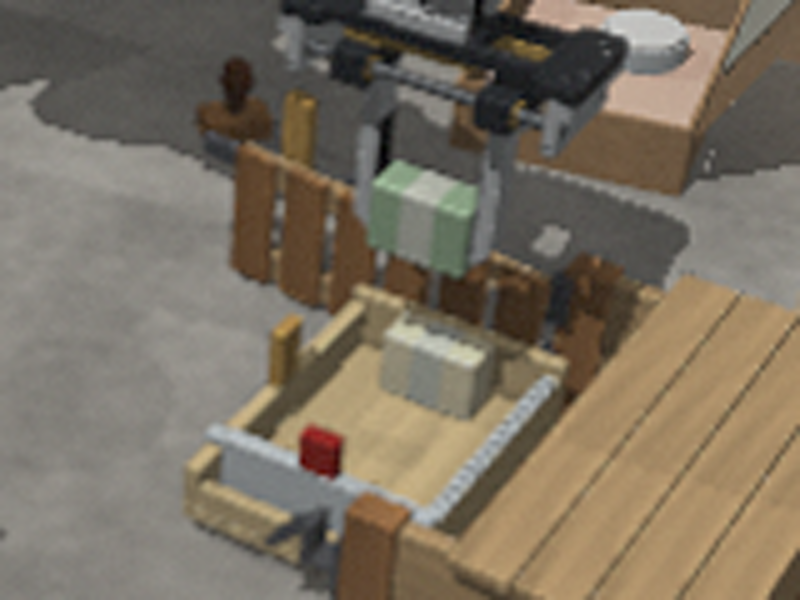

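The green soap hangs upright just this side of the cream one, in line with it.

```bash
python3 -m pendant '[[[0,-0.3,-3],0],[[0,0,-3],0],[[0,0,-2.5],0],[[0,0,-2],0],[[0,0,-1],0],[[0,0,-0.6],0],[[0,0,-0.4],0],[[0,0,0],0],[[0,0,0],0]]'
```

```text
time_s: 20.53
ee_pos: [0.5757, 0.1426, 0.0342]
eef_rot: [3.14, -0.0, 1.604]
force: [0.1, -0.1, -0.9]
grip_width: 0.0617
grip_force: 20.0
```

```bash
python3 -m pendant '[[[0,0,-0.3],0],[[0,0,0],0],[[0,0,0],0]]'; python3 -m pendant '[[[0,0,0],0],[[0,0,0],0],[[0,0,0],0],[[0,0,0],0],[[0,0,2],0],[[0,0,4],0],[[0,0,4],0],[[0,0,4],0],[[0,0,0],0]]' 0.82
```

```text
time_s: 20.78
ee_pos: [0.5755, 0.1427, 0.0307]
eef_rot: [3.141, -0.0, 1.605]
force: [0.7, -0.2, 1.4]
grip_width: 0.062
grip_force: 20.0
time_s: 21.53
ee_pos: [0.5778, 0.1432, 0.1785]
eef_rot: [3.13, -0.002, 1.605]
force: [-0.4, -0.6, 0.9]
grip_width: 0.0768
grip_force: 0.0
```

```bash
python3 -m pendant '[[[-0.05,-2.4,0],0],[[-0.05,-2.4,0],0],[[-0.05,-2.4,0],0],[[-0.05,-2.4,0],0],[[-0.05,-2.4,0],0],[[-0.05,-2.6,0],0],[[0,0,0],0],[[0,0,0],0],[[0,0,0],0],[[0,0,0],0],[[0,0,0],0],[[0,0,-4],0],[[0,0,-4],0],[[0,0,-3],0],[[0,0,-1.5],0],[[0,0,0],0],[[0,0,0],0]]' 0 10; python3 - <<'E'
from h import *
c=cam('scene');im=cv2.cvtColor(c['color'],cv2.COLOR_RGB2BGR);u,v=map(int,proj(c,[.575,.06,.08]))
cv2.imwrite('pics/s8.png',cv2.resize(im[v-70:v+50,u-80:u+80],None,fx=5,fy=5,interpolation=2))
E
```

```text
time_s: 22.95
ee_pos: [0.5721, -0.0028, 0.0452]
eef_rot: [-3.141, -0.0, 1.605]
force: [0.1, 0.8, 0.5]
grip_width: 0.0001
grip_force: 0.0
```

View pics/s8.png

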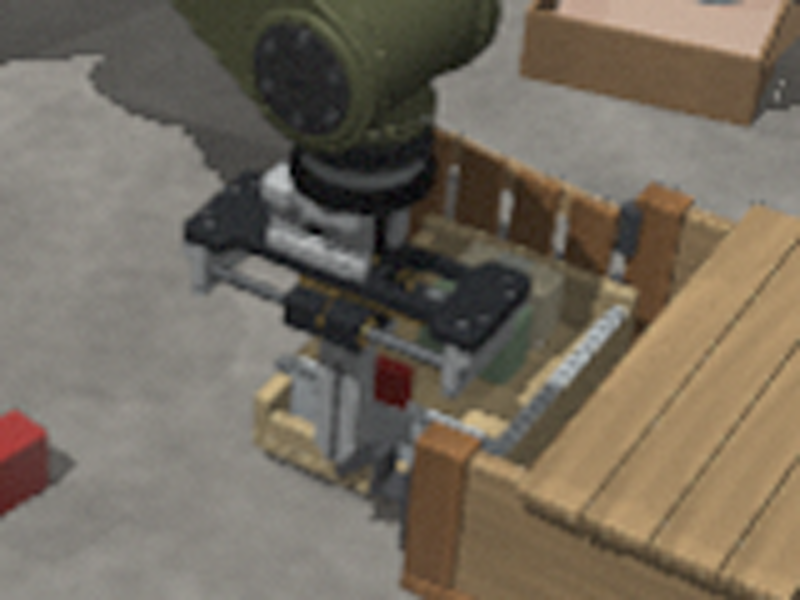

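The closed fingers are behind the jaw plate, just front of its red grip (395,380), and clear of catch and wall.

```bash
python3 -m pendant '[[[0.4,0.2,0],0],[[-0.02,0.7,0],0],[[-0.02,0.7,0],0],[[-0.02,0.7,0],0],[[-0.02,0.7,0],0],[[-0.02,0.7,0],0],[[-0.02,0.7,0],0],[[-0.02,0.7,0],0],[[-0.02,0.7,0],0],[[-0.02,0.7,0],0],[[-0.02,0.7,0],0],[[-0.02,0.7,0],0],[[-0.02,0.7,0],0],[[-0.02,0.5,0],0],[[-0.02,0.5,0],0],[[0,0,0],0]]'
```

```text
time_s: 24.33
ee_pos: [0.5732, 0.0937, 0.045]
eef_rot: [-3.141, -0.0, 1.605]
force: [0.4, -0.5, -0.8]
grip_width: 0.0004
grip_force: 0.0
```

```bash
python3 -m pendant '[[[-0.01,0.4,0],0],[[-0.01,0.4,0],0],[[-0.01,0.4,0],0],[[0,0.3,0],0],[[0,0.3,0],0],[[0,0.3,0],0]]'
```

```text
time_s: 24.83
ee_pos: [0.5728, 0.1138, 0.045]
eef_rot: [-3.141, 0.0, 1.604]
force: [-2.3, -3.9, -0.3]
grip_width: 0.0005
grip_force: 1.8
```

```bash
python3 -m pendant '[[[0,0.3,0],0],[[0,0.3,0],0],[[0,0.2,0],0],[[0,0,0],0]]';python3 -m pendant '[[[0,0.2,0],0],[[0,0.1,0],0],[[0,0,0],0]]'
```

```text
time_s: 25.17
ee_pos: [0.573, 0.1222, 0.0451]
eef_rot: [-3.142, -0.0, 1.605]
force: [0.8, 0.1, 0.8]
grip_width: 0.0007
grip_force: 0.0
time_s: 25.42
ee_pos: [0.5732, 0.1231, 0.0452]
eef_rot: [-3.141, 0.002, 1.604]
force: [-2.9, -15.6, 0.6]
grip_width: 0.0004
grip_force: 7.5
```

```bash
python3 -m pendant '[[[0,0.05,0],0],[[0,0,0],0],[[0,0,0],0],[[0,0,0],0],[[0,0,0],0],[[0,0,0],0]]';python3 -m pendant '[[[0,-0.5,0],0],[[0,-0.7,0],0],[[0,0,4],0],[[0,0,4],0],[[0,0,4],0],[[0,0,4],0],[[-4,0,0],0],[[-4,0,0],0],[[-4,0,0],0],[[0,0,0],0]]' 0.6; python3 - <<'E'
from h import *
c=cam('scene');im=cv2.cvtColor(c['color'],cv2.COLOR_RGB2BGR);u,v=map(int,proj(c,[.575,.1,.08]))
cv2.imwrite('pics/s9.png',cv2.resize(im[v-60:v+60,u-80:u+80],None,fx=5,fy=5,interpolation=2))
E
```

```text
time_s: 25.92
ee_pos: [0.5732, 0.1231, 0.0452]
eef_rot: [-3.141, 0.003, 1.604]
force: [-2.1, -17.7, 0.6]
grip_width: 0.0005
grip_force: 8.9
time_s: 26.75
ee_pos: [0.4477, 0.1132, 0.2049]
eef_rot: [-3.14, -0.001, 1.605]
force: [0.8, 0.0, -0.2]
grip_width: 0.056
grip_force: 0.0
```

View pics/s9.png

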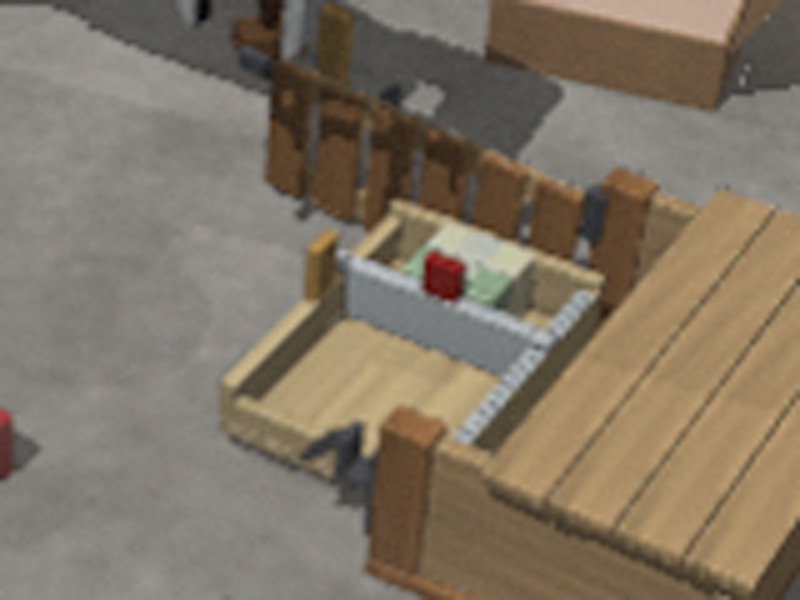

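The jaw bears on the row: both soaps upright between plate and end wall (470,265).

```bash
python3 -m pendant '[[[0.39,-0.03,0],-0.105],[[0.39,-0.03,0],-0.105],[[0.39,-0.03,0],-0.105],[[0.39,-0.03,0],-0.105],[[0.39,-0.03,0],-0.105],[[0.39,-0.03,0],-0.105],[[0.39,-0.03,0],-0.105],[[0.39,-0.03,0],-0.105],[[0.39,-0.03,0],-0.105],[[0.39,-0.03,0],-0.105],[[0.39,-0.03,0],-0.105],[[0.39,-0.03,0],-0.105],[[0.39,-0.03,0],-0.105],[[0.39,-0.03,0],-0.105],[[0.39,-0.03,0],-0.102],[[0,0,0],0]]'; python3 -m pendant '[[[0,0,-4],0],[[0,0,-4],0],[[0,0,-4],0],[[0,0,-2.6],0],[[0,0,0],0]]';  python3 -m pendant '[[[0,0,0],0],[[0,0,0],0],[[0,0,0],0],[[0,0,0],0],[[0,0,0],0],[[0,0,0],0],[[0,0,0],0]]' 0 20
```

```text
time_s: 28.13
ee_pos: [0.513, 0.1086, 0.2052]
eef_rot: [-3.141, -0.001, 0.027]
force: [0.8, 0.2, -1.0]
grip_width: 0.0567
grip_force: 0.0
time_s: 28.55
ee_pos: [0.5121, 0.1087, 0.0571]
eef_rot: [-3.141, 0.0, 0.036]
force: [-2.6, 1.6, 0.3]
grip_width: 0.0564
grip_force: 1.4
time_s: 29.13
ee_pos: [0.512, 0.1084, 0.0595]
eef_rot: [3.141, -0.001, 0.033]
force: [1.2, -1.6, 1.4]
grip_width: 0.0235
grip_force: 20.0
```

```bash
python3 -m pendant '[[[0.5,0.02,0],0],[[1,0.03,0],0],[[1.2,0.04,0],0],[[1.2,0.04,0],0],[[1.2,0.04,0],0],[[1.2,0.04,0],0],[[1.2,0.04,0],0],[[1.2,0.04,0],0],[[1.2,0.04,0],0],[[1.2,0.04,0],0],[[1.2,0.04,0],0],[[1.0,0.03,0],0],[[0.6,0.02,0],0],[[0.3,0.01,0],0],[[0.2,0,0],0],[[0,0,0],0],[[0,0,0],0]]'
```

```text
time_s: 30.55
ee_pos: [0.654, 0.1132, 0.0591]
eef_rot: [3.141, 0.005, 0.033]
force: [-15.5, -2.8, 9.4]
grip_width: 0.0235
grip_force: 20.0
```

```bash
python3 -m pendant '[[[0,0,0],0],[[0,0,0],0],[[0,0,0],0],[[0,0,4],0],[[0,0,4],0],[[0,0,4],0],[[0,0,3.2],0],[[0,0,0],0]]' 0.6;python3 -m pendant '[[[-3.3,2.1,0],-0.02],[[-3.3,2.1,0],-0.02],[[-3.3,2.1,0],-0.02],[[-3.3,2.1,0],-0.02],[[-3.3,2.1,0],-0.02],[[-3.3,2.1,0],-0.02],[[-3.3,2.3,0],-0.01],[[0,0,0],0],[[0,0,0],0]]'; python3 - <<'E'
from h import *
c=cam('scene');im=cv2.cvtColor(c['color'],cv2.COLOR_RGB2BGR)
u,v=map(int,proj(c,[.5,.18,.12]))
cv2.imwrite('pics/s10.png',cv2.resize(im[v-60:v+60,u-60:u+100],None,fx=5,fy=5,interpolation=2))
p=proj(c,[.4218,.265,.142]);print((p-[u-60,v-60])*5)
E
```

```text
time_s: 31.22
ee_pos: [0.6577, 0.1137, 0.2192]
eef_rot: [-3.14, -0.011, 0.033]
force: [-0.1, 0.1, 0.5]
grip_width: 0.0565
grip_force: 0.0
time_s: 31.97
ee_pos: [0.4237, 0.2634, 0.2115]
eef_rot: [-3.141, -0.001, -0.095]
force: [-0.1, -0.4, 0.1]
grip_width: 0.0563
grip_force: 0.0
[270.23216025 171.23799709]
```

View pics/s10.png

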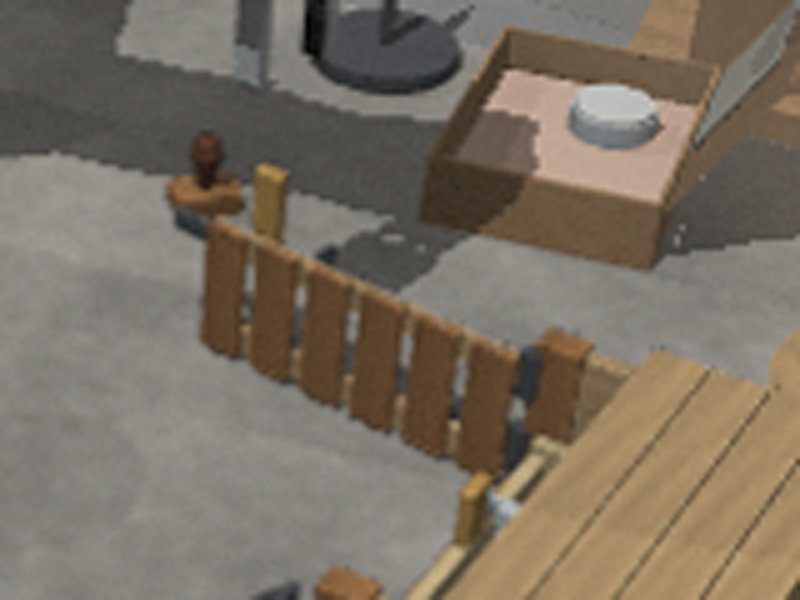

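The tray is home and the tab top is at (272,171), exactly as predicted.

```bash
python3 -m pendant '[[[-0.1,0,-3],0],[[0,0,-3],0],[[0,0,-2.5],0],[[0,0,-1.4],0],[[0,0,0],0]]'; python3 -m pendant '[[[0,0,0],0],[[0,0,0],0],[[0,0,0],0],[[0,0,0],0],[[0,0,0],0],[[0,0,0],0],[[0,0,0],0],[[0,0,0],0]]' 0 15;  python3 -m pendant '[[[0.28,-0.03,0.43],0],[[0.28,-0.03,0.43],0],[[0.32,-0.04,0.42],0],[[0.33,-0.04,0.42],0],[[0.35,-0.04,0.38],0],[[0.35,-0.04,0.38],0],[[0,0,0],0],[[0,0,0],0]]'
```

```text
time_s: 32.43
ee_pos: [0.4233, 0.2609, 0.109]
eef_rot: [3.139, 0.004, -0.099]
force: [0.4, 0.6, -0.6]
grip_width: 0.0561
grip_force: 0.0
time_s: 33.1
ee_pos: [0.4236, 0.2624, 0.1124]
eef_rot: [-3.141, -0.0, -0.097]
force: [-0.7, 1.0, 2.6]
grip_width: 0.0123
grip_force: 15.0
time_s: 33.77
ee_pos: [0.4432, 0.2602, 0.1372]
eef_rot: [-3.141, -0.001, -0.098]
force: [1.2, -0.2, 0.0]
grip_width: 0.012
grip_force: 15.0
```

```bash
python3 -m pendant '[[[-0.17,-1.84,0],0.1],[[0.02,-1.85,0],0.1],[[0.2,-1.84,0],0.1],[[0.39,-1.81,0],0.1],[[0.56,-1.76,0],0.1],[[0.74,-1.7,0],0.1],[[0.9,-1.61,0],0.1],[[1.06,-1.52,0],0.1],[[1.21,-1.4,0],0.1],[[1.34,-1.28,0],0.1],[[1.46,-1.14,0],0.1],[[0,0,0],0]]';python3 -m pendant '[[[1.57,-0.98,0],0.1],[[1.66,-0.82,0],0.1],[[1.73,-0.65,0],0.1],[[1.79,-0.48,0],0.1],[[1.6,-0.35,0],0.1],[[1.2,-0.1,0],0.09],[[0.6,-0.05,0],0.015],[[0,0,0],0],[[0,0,0],0]]'
```

```text
time_s: 34.77
ee_pos: [0.5215, 0.0818, 0.1361]
eef_rot: [-3.141, -0.002, 1.008]
force: [2.0, 5.4, -5.2]
grip_width: 0.0118
grip_force: 15.0
time_s: 35.52
ee_pos: [0.6211, 0.0494, 0.1355]
eef_rot: [-3.14, -0.002, 1.608]
force: [1.4, 7.2, -7.2]
grip_width: 0.0119
grip_force: 15.0
```

```bash
python3 -m pendant '[[[0.15,0,0],0],[[0.05,-0.35,-0.38],0],[[0,-0.35,-0.38],0],[[0,-0.33,-0.42],0],[[0,-0.32,-0.42],0],[[0,-0.28,-0.43],0],[[0,-0.25,-0.35],0],[[0,0,0],0],[[0,0,0],0]]'
```

```text
time_s: 36.27
ee_pos: [0.6235, 0.0292, 0.1132]
eef_rot: [3.141, 0.0, 1.607]
force: [0.5, 1.6, 1.5]
grip_width: 0.0117
grip_force: 15.0
```

```bash
python3 -m pendant '[[[0,0,0],0],[[0,0,0],0],[[0,0,0],0],[[0,0,0],0],[[0,0,3],0],[[0,0,4],0],[[0,0,4],0],[[-4,0,0],0],[[-4,0,0],0],[[-4,0,0],0],[[-4,0,0],0],[[-4,0,0],0],[[0,0,0],0]]' 0.6; python3 - <<'E'
from h import *
a=cam('scene');b=cam('top');f=lambda c:cv2.cvtColor(c['color'],cv2.COLOR_RGB2BGR)
H=np.load('H.npy')
cv2.imwrite('pics/e.png',np.hstack([cv2.resize(f(a)[180:300,340:460],(400,400),interpolation=2),cv2.resize(f(b)[140:230,200:330],(400,277),interpolation=2).__class__.__call__((400,400,3),np.uint8)*0 if 0 else cv2.resize(f(b)[110:240,197:327],(400,400),interpolation=2)]))
E
```

```text
time_s: 37.35
ee_pos: [0.418, 0.0297, 0.2228]
eef_rot: [-3.14, 0.0, 1.608]
force: [-0.5, 0.6, 0.9]
grip_width: 0.0565
grip_force: 0.0
```

View pics/e.png

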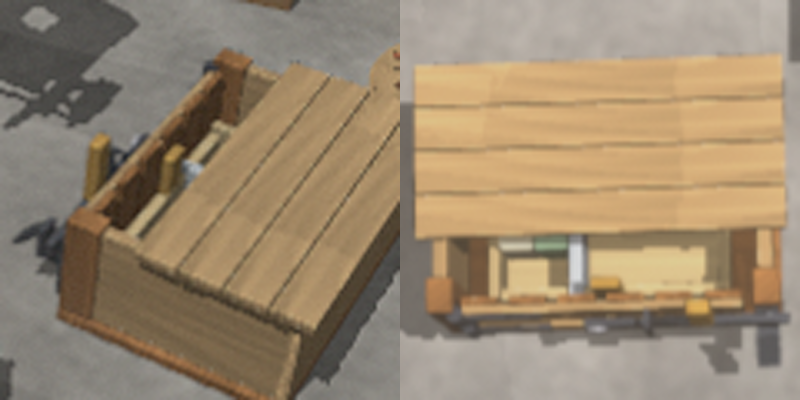

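The gate is shut with the bar level in its catch, the tray is home, and the jaw plate (578,265) bears on the cream and green soaps.

```bash
python3 -c "
from station import ctrl
print(ctrl.hand_in())"
```

```text
the job is handed in; nothing more can be done
None
```

The job is handed in, with no verdict returned: both soaps present (cream and sage green) are in the tray with the jaw against the row, the tray is home, the gate is shut and the bar is down in its catch.

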